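Lock the lid on the glaze mill's jar and run the jar in under the drive

ROBOT

A 7-joint arm with a two-finger parallel gripper is mounted at the origin on a cart in front of the work surface, level with it; the furniture and walls round the work are solid. World frame = base frame: x ahead of the robot, y to its left, z up, the work surface at z = 0. Lengths are in m, angles in rad, forces in N, time in s.
With the tool pointing down it reaches from about 0.425 to 0.925 m from the base axis. Payload 6.8 kg.
Tool frame: the origin (TCP) lies midway between the tips of the shut fingers; the grasp point (between the pads) lies 19 mm behind it; z points along the fingers, y is the line along which they close (so a half turn about z gives the same grasp; the last joint's range is limited). The gripper opens to 85 mm and grips with 20 to 120 N. Pads are 22 mm wide; open, the fingers measure 114 mm over their backs; the gripper's body (76 mm by 85 mm) begins 54 mm behind the grasp point. The pads swing forward as they close: fully open they stand 13 mm farther back than shut.
Start: joints at [1.177, 0.477, 0.022, 1.555, -0.011, 1.109, -0.083], TCP at [0.19, -0.648, 0.231] pointing down, gripper open.
Joint ranges: [-2.96, 2.96], [-0.34, 2.1], [-1.41, 1.46], [0.24, 2.44], [-1.37, 4.51], [0.17, 1.92], [-2.96, 2.96]. Speed limits (rad/s): [2.39, 2.39, 3.14, 3.14, 3.14, 3.14, 3.14].

INTERFACE

Orientations are given as a unit quaternion [w, x, y, z].
In Python, from cell import env, kinematics, monitor, cams, spot_in, mark_of gives the robot as it stands. Calls block until the motion is done:
- env.reach(position, orientation): joint-space move of the TCP to a pose.
- env.movel(position, velocity=0.15, rot=None, stop_force=None): straight line of the TCP; rot=None keeps the orientation; velocity is the mean speed in m/s. With stop_force (N) it stops when the force on the tool has changed by that much, and returns True; else False.
- env.goto_joints(angles): joint-space move.
- env.grip(opening, f_grip=None): finger opening in m; f_grip is the grip in N (None keeps the last); returns when the fingers have stopped.
- env.dwell(seconds).
- kinematics.inverse_kinematics(position, orientation): joint angles nearest the present ones, or None.
- monitor.get_state(): the state.
- cams.camera(name): name is "scene" or "top"; returns (picture, depth): 400x640x3 uint8, blue, green, red; 400x640 float32, m along the optical axis (not along the pixel's ray), 0 where there is no reading.
- cams.calibration(name): a dict with "fx", "fy", "cx", "cy" (pixels), "k1" (the pictures are not rectified: a ray, as slopes to the right and down, at radius r is drawn at 1 + k1 r^2 times it, then the intrinsics apply), "rvec" (rotation vector, rad) and "tvec" (3), from world to camera coordinates, as OpenCV has them. Camera axes: x right, y down, z forward; pixel columns grow to the right and rows downward; lengths in m; the calibration is good to about 2 mm. A picture is of the moment at which its call begins. calibration takes no time and is no camera call.
A pose or a line that the arm cannot do raises env.PlanningError and nothing moves.
- env.job_done(): hands the job in; it is judged then, once.
Trained networks look in the newest picture that a camera, given by its name, has taken for a name from the list of things; names that differ only in an ending like _2 or _b are one class to them, and where a whole thing is asked for, a point or a joint stands for the part that bears it (a point fixed in the world has none). Each returns a list of dicts, best first, with "score" (0 to 1); they miss things now and then, are a little off and sometimes report something else, mostly with a low value. They report only what shows in the picture. A call takes as long as a camera call.
- spot_in(query, camera): "at" ([x, y, z] in m, in the coordinates of the camera as it stood for that picture, good to about 4 mm: the middle of the surface that is visible of it).
- mark_of(query, camera): "at" ([x, y, z] in m, in the coordinates of the camera as it stood for that picture, good to about 4 mm: a listed point, or the origin of a listed thing).
The state is a dict: "time": time; "qpos": joint angles; "joint_velocities": joint speeds; "joint_torque": joint torques, N m; "tcp_pos": TCP position; "orientation": TCP orientation; "force": force on the tool from outside, world axes, zero at the start; "torque": the same for the moment, N m; "opening": finger opening in m; "gripper_force": force on a finger pad.
Only numpy, scipy, OpenCV 4.12 (cv2) and the standard library are available. Lean on these libraries where they do the work, as an engineer would, in place of code of your own. Each camera call takes 0.05 s, during which the arm holds its last target. There are 200 camera calls.

TASK

The glaze mill's jar is charged and ready to run. Pick up its steel bayonet lid, set it in the jar's mouth with its two lugs in the collar's gaps, push it down against the spring, give it a quarter turn clockwise and let go, so that it springs up into its seat with its bar along the rails. Then push the carriage, which holds firm at its loading place, until it breaks free and run it back without slamming it until it meets its stop under the drive fork; leave the things lying round the mill alone.

Things in the scene. Friction and masses are not known exactly. Their poses are not given: they have to be found in the camera images.
- mill_lid: The loose steel lid: disc 62 mm across, 12 mm thick, with an upright grip bar on top (44 mm long, 12 mm thick, top 40 mm above the underside). Two lugs (12 mm wide, 5 mm thick, flush with the underside) stick out of the rim in line with the bar, 79 mm across their ends. Origin: centre of the underside, z up, x along bar and lugs (a half turn makes no difference). 0.13 to 0.23 kg.
- jar_mouth (a point): Centre of the mouth of the steel jar on the carriage, level with the top of its dark collar, 125 mm above the worktop. It moves with the carriage. x: along the rails, from the knob to the motor column; y: across the rails, to the left; z up. Collar 92 mm outside, round opening 67 mm; the lid has 2 to 3 mm play in it. It goes in with its bar across the rails (along y).
- lug_gap (a point): Top of the left one of two gaps in the collar, each 18 mm wide, on the jar's +y and -y sides, 40 mm from its axis; axes as jar_mouth. The lugs go down through the gaps. With the lid's underside 14 mm or more below the rim (17 mm is comfortable) they pass under the collar, and the lid turns clockwise seen from above, not the other way.
- seat_pocket (a point): Top of the collar over the far one of two seat pockets, on the jar's +x and -x sides, 40 mm from its axis; axes as jar_mouth. A quarter turn from the gaps brings the lugs here; a solid stop follows some 5 degrees later. Let go here, the lid springs up 4 mm or more into the pockets: underside 10 mm below the rim, bar along the rails, and it can no longer turn.
- seal_plate (a joint): The black sprung sealing plate in the mouth, 58 mm across, in m: 0 when up (its top 4 mm below the rim), grows as the lid pushes it down, ends at 0.0165. Force 1 N plus 1 N per mm: 7 N with the lid seated, 11 N where the lugs just pass under the collar (0.010), 17 N right down. Reads 0.006 with the lid seated. Go by this reading or by the force: a soft grip or arm gives way a little.
- push_knob (a point): Centre of the top of the black upright knob at the front of the carriage: 21 mm thick, 45 mm tall, top 117 mm above the worktop, 86 mm in front of the jar's axis; axes as jar_mouth. Push it along +x (gripped from above, or with closed fingers) to move the carriage.
- jar_carriage (a joint): The carriage on its rails, in m: 0 at the loading place, where it starts and a sprung index pin holds it until it is pushed with about 12 N; it then runs with about 3 N, growing towards the motor column, to a stop hidden in the mill at 0.150.
- drive_fork (a point): Centre of the underside of the fork that takes the lid's bar when the carriage is at its stop: slot 26 mm wide along the rails, underside 133 mm above the worktop, 150 mm along x from the jar's loading place; fixed; axes as jar_mouth. A lid that is not locked with its bar along the rails jams against it. Motor and column here stand 255 mm high; the motor head begins 115 mm behind the jar's axis.
- jar_lid: An orange and white screw lid of a glass jar, 86 mm across, 14 mm high, lying upside down, no grip bar; origin at the centre of its underside. Not needed; leave it.
- small_bowl: A small whitish bisque bowl, 91 mm across, 36 mm high; origin at the centre of its underside. Not needed; leave it.
- glaze_pot_a: A low plastic glaze pot with a yellow snap lid, 68 mm across, 43 mm high, to the right of the motor column; origin at the centre of its underside. Not needed; leave it.
- banding_wheel: A fixed cast-iron banding wheel to the left of the mill: round head 201 mm across, top 112 mm above the worktop, with a cup on it up to 172 mm; origin at the centre of its foot. Only in the way: the lid may lie beyond it, to its left, so pass over it well above the cup.

How it is judged:
By the outcome, as a careful person would: the job done as asked, in the order asked, and still so for the second after the job is handed in, with the robot touching nothing.
It also fails if it takes over 67 s, if anything falls off the work surface, if the arm or the gripper's body presses on something with over 40 N, if the wrist force passes 120 N, or if a joint passes its speed limit or range.

## Working session

There is one attempt and no reset: what is moved stays moved. The work goes in short steps, each a Python script; the robot and the scene stay as the last script left them, time stands still between calls to the robot, and variables do not carry over. Pictures are saved under pics/ and viewed, at most 10 in all, crops included, and the job is handed in when it is done.

```bash
ls; mkdir -p pics
cat > h.py <<'E'
import numpy as np, cv2
from cell import env, kinematics, monitor, cams, spot_in, mark_of
def toworld(p,c):
    k=cams.calibration(c); R=cv2.Rodrigues(np.array(k["rvec"],float))[0]
    return R.T@(np.array(p,float)-np.array(k["tvec"],float).ravel())
def project(P,c):
    k=cams.calibration(c); K=np.array([[k["fx"],0,k["cx"]],[0,k["fy"],k["cy"]],[0,0,1.]])
    return cv2.projectPoints(np.array(P,float).reshape(-1,1,3),np.array(k["rvec"],float),np.array(k["tvec"],float),K,np.array([k["k1"],0,0,0.]))[0].reshape(-1,2)
def cloud(depth,c):
    k=cams.calibration(c); K=np.array([[k["fx"],0,k["cx"]],[0,k["fy"],k["cy"]],[0,0,1.]])
    v,u=np.indices(depth.shape); n=cv2.undistortPoints(np.stack([u,v],-1).reshape(-1,1,2).astype(float),K,np.array([k["k1"],0,0,0.])).reshape(depth.shape+(2,))
    p=np.dstack([n[...,0]*depth,n[...,1]*depth,depth])
    R=cv2.Rodrigues(np.array(k["rvec"],float))[0]
    return (p-np.array(k["tvec"],float).ravel())@R
def down(yaw): # tool down, tool y axis at angle yaw+90 ; tool x at angle yaw
    c,s=np.cos(yaw/2),np.sin(yaw/2)
    return [0*c, c, s, 0.]  # Rz(yaw)*Rx(pi)
def st():
    s=monitor.get_state(); return round(s["time"],2),np.round(s["tcp_pos"],4),np.round(s["force"],1),round(s["opening"],4)
E
python3 - <<'E'
from h import *
for c in ("scene","top"):
    im,d=cams.camera(c); cv2.imwrite(f"pics/{c}0.png",im); np.save(f"pics/{c}0.npy",d)
    for q in ("mill_lid","jar_mouth","lug_gap","seat_pocket","push_knob","drive_fork","banding_wheel","jar_lid","small_bowl","glaze_pot_a"):
        print(c,q,[(round(r["score"],2),np.round(toworld(r["at"],c),3).tolist()) for r in mark_of(q,c)[:3]])
    print(c,[(round(r["score"],2),np.round(toworld(r["at"],c),3).tolist()) for r in spot_in("mill_lid",c)[:3]])
s=monitor.get_state();print(st(),s.keys(),s["orientation"])
E
```

```text
cell.py
pics
scene mill_lid [(0.51, [0.597, -0.353, 0.002])]
scene jar_mouth [(0.77, [0.531, -0.113, 0.127])]
scene lug_gap [(0.8, [0.523, -0.071, 0.123]), (0.63, [0.482, 0.443, -0.002])]
scene seat_pocket [(0.85, [0.572, -0.104, 0.124])]
scene push_knob [(0.82, [0.447, -0.125, 0.121])]
scene drive_fork [(0.69, [0.685, -0.079, 0.14]), (0.35, [0.448, -0.126, 0.119])]
scene banding_wheel []
scene jar_lid [(0.71, [0.455, -0.318, -0.0])]
scene small_bowl [(0.73, [0.48, 0.439, -0.001])]
scene glaze_pot_a [(0.62, [0.706, -0.287, 0.001])]
scene [(0.47, [0.594, -0.339, 0.012])]
top mill_lid [(0.55, [0.597, -0.356, 0.005]), (0.42, [0.522, -0.07, 0.123])]
top jar_mouth [(0.96, [0.532, -0.105, 0.126])]
top lug_gap [(0.93, [0.524, -0.073, 0.123])]
top seat_pocket [(0.82, [0.568, -0.099, 0.122]), (0.37, [0.682, -0.082, 0.133]), (0.26, [0.598, -0.354, 0.001])]
top push_knob [(0.65, [0.451, -0.126, 0.119])]
top drive_fork [(0.73, [0.682, -0.08, 0.133])]
top banding_wheel []
top jar_lid [(0.67, [0.453, -0.319, -0.001])]
top small_bowl [(0.62, [0.483, 0.435, 0.0])]
top glaze_pot_a [(0.72, [0.718, -0.289, -0.001])]
top [(0.54, [0.593, -0.35, 0.016])]
(1.2, array([ 0.1903, -0.6477,  0.2313]), array([0.1, 0.9, 0.3]), 0.0852) dict_keys(['time', 'qpos', 'joint_velocities', 'joint_torque', 'tcp_pos', 'orientation', 'force', 'torque', 'gripper_force', 'opening']) [2.88080000e-05 9.89809349e-01 1.42398912e-01 2.66556497e-05]
```

View pics/top0.png

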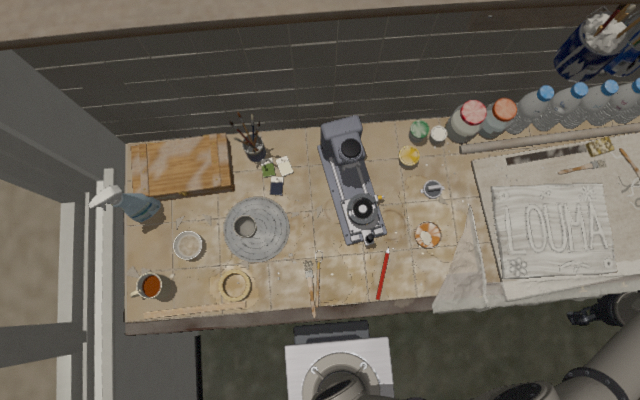

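View pics/scene0.png

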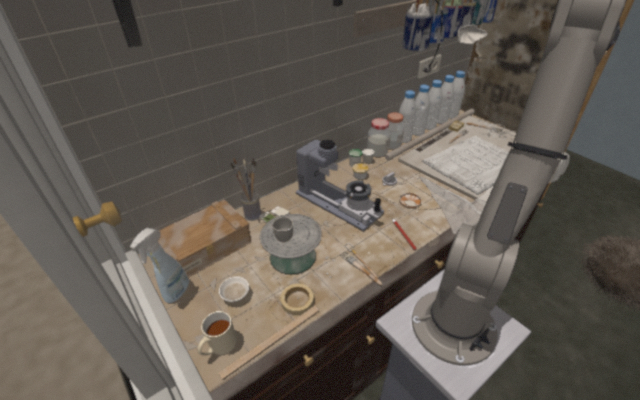

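Run:
```python
from h import *
for c in ("top","scene"):
    P=cloud(np.load(f"pics/{c}0.npy"),c).reshape(-1,3)
    r=np.hypot(P[:,0]-.597,P[:,1]+.355)
    b=P[(r<.05)&(P[:,2]>.03)&(P[:,2]<.05)]
    if len(b)>5:
        (cx,cy),(w,h),a=cv2.minAreaRect(b[:,:2].astype(np.float32))
        ev=np.linalg.eigh(np.cov(b[:,:2].T)); 
        v=ev[1][:,1]
        print(c,"bar",len(b),cx,cy,w,h,a,"pca deg",np.degrees(np.arctan2(v[1],v[0])),b.mean(0),b[:,2].max())
    r=np.hypot(P[:,0]-.531,P[:,1]+.109)
    q=P[(r<.05)&(abs(P[:,2]-.125)<.004)]
    if len(q)>5:
        (cx,cy),R=cv2.minEnclosingCircle(q[:,:2].astype(np.float32)); print(c,"collar",len(q),cx,cy,R,q[:,2].mean())
    for nm,x,y,z,rad in(("knob",.449,-.126,.117,.02),):
        q=P[(np.hypot(P[:,0]-x,P[:,1]-y)<rad)&(abs(P[:,2]-z)<.005)]
        print(nm,len(q),q.mean(0) if len(q) else 0)
print(project([.531,-.109,.125],"top"),project([.597,-.355,.03],"top"))
```

```text
top bar 58 0.6009745597839355 -0.3566173315048218 0.012462376616895199 0.04357939958572388 3.9687676429748535 pca deg 94.52058817867264 [ 0.60004725 -0.35597737  0.03965717] 0.04714762580325157
top collar 443 0.5330243706703186 -0.10887832939624786 0.046396881341934204 0.12461137086924132
knob 34 [ 0.44793702 -0.12552951  0.11658812]
scene bar 30 0.6003876328468323 -0.351857990026474 0.013581980019807816 0.045299872756004333 5.215385437011719 pca deg 95.43809378403519 [ 0.59853294 -0.349581    0.03697175] 0.04384184208941245
scene collar 217 0.5320595502853394 -0.1045924574136734 0.047696106135845184 0.12384950979830447
knob 22 [ 0.44703417 -0.12199849  0.11544449]
[[362.40607207 208.61194991]] [[433.59391021 188.21268197]]
```

The top view shows the lid, bar upright, at about px (433,188), the jar mouth at (362,209), the knob at (370,238) and the motor at (347,145). The banding wheel at (255,228) is on the far side from the lid. The scene view agrees: lid at (390,179), jar at (357,190). Next I'll check IK for the grasp, turn and push poses.

```bash
cat >> h.py <<'E'
from scipy.spatial.transform import Rotation as Ro
def tilt(yaw,t): # down tool yawed, its body leaned back towards -x of the mill by t
    q=(Ro.from_euler('z',yaw)*Ro.from_euler('y',t)*Ro.from_euler('x',np.pi)).as_quat()
    return [q[3],q[0],q[1],q[2]]
E
python3 - <<'E'
from h import *
r=np.radians
for n,p,y in (("lidA",[.6,-.3545,.02],94.7),("lidB",[.6,-.3545,.02],-85.3),("inA",[.5325,-.107,.2],100.6),("inB",[.5325,-.107,.2],-79.4),("endA",[.5325,-.107,.12],5),("endB",[.5325,-.107,.12],-175)):
    q=kinematics.inverse_kinematics(p,down(r(y))); print(n,None if q is None else np.round(q,2))
d=np.array([np.cos(r(10.6)),np.sin(r(10.6)),0])
k=np.array([.4475,-.124,.09])
print("tool z",Ro.from_quat(np.roll(tilt(r(10.6),-.3),-1)).as_matrix()[:,2],Ro.from_quat(np.roll(tilt(r(10.6),.3),-1)).as_matrix()[:,2])
for yaw in (10.6,-169.4):
  for t in (-.35,-.2,0,.2,.35):
    a=[kinematics.inverse_kinematics(k+d*s+[0,0,h],tilt(r(yaw),t)) for s,h in((0,.08),(0,0),(.15,0),(.15,.08))]
    print(yaw,t,[None if q is None else np.round(q,2).tolist() for q in a])
E
```

```text
lidA [ 0.65  0.76 -0.31  1.62  0.29  0.81  0.3 ]
lidB [ 0.26  0.76  0.28  1.65 -0.28  0.77 -2.4 ]
inA [ 0.55  0.35 -0.58  1.87  0.23  0.98  0.06]
inB [ 0.13  0.3  -0.06  1.9   0.02  0.94 -2.89]
endA [ 0.3   0.41 -0.27  1.96  0.15  0.79 -1.54]
endB [ 0.66  0.5  -0.73  1.93  0.43  0.87  1.36]
tool z [ 0.29047726  0.05436134 -0.95533649] [-0.29047726 -0.05436134 -0.95533649]
10.6 -0.35 [[0.65, 0.11, -0.43, 2.3, -0.22, 0.43, -0.97], [0.54, 0.27, -0.34, 2.37, -0.24, 0.2, -0.93], [0.27, 0.43, -0.19, 2.09, -0.07, 0.29, -1.22], [0.4, 0.31, -0.34, 2.03, 0.02, 0.48, -1.31]]
10.6 -0.2 [[0.55, 0.15, -0.39, 2.21, -0.02, 0.61, -1.2], [0.45, 0.29, -0.3, 2.28, 0.04, 0.4, -1.25], [0.28, 0.46, -0.24, 1.98, 0.11, 0.51, -1.41], [0.36, 0.36, -0.34, 1.92, 0.11, 0.69, -1.41]]
10.6 0 [[0.44, 0.23, -0.34, 2.09, 0.1, 0.84, -1.35], [0.37, 0.35, -0.28, 2.15, 0.16, 0.65, -1.4], [0.25, 0.54, -0.26, 1.83, 0.18, 0.79, -1.49], [0.3, 0.44, -0.32, 1.78, 0.17, 0.95, -1.47]]
10.6 0.2 [[0.34, 0.33, -0.3, 1.97, 0.16, 1.06, -1.43], [0.3, 0.44, -0.25, 2.03, 0.2, 0.89, -1.46], [0.2, 0.63, -0.24, 1.68, 0.2, 1.05, -1.51], [0.2
[... 484 characters left out ...]
.69, 0.54, -0.75, 2.0, 0.47, 0.99, 1.42], [0.52, 0.73, -0.71, 1.66, 0.51, 1.16, 1.39], [0.54, 0.64, -0.75, 1.61, 0.44, 1.29, 1.43]]
-169.4 0 [[0.82, 0.3, -0.79, 2.06, 0.28, 0.88, 1.63], [0.77, 0.44, -0.76, 2.13, 0.46, 0.74, 1.47], [0.57, 0.63, -0.7, 1.81, 0.51, 0.89, 1.39], [0.62, 0.53, -0.76, 1.75, 0.42, 1.02, 1.46]]
-169.4 0.2 [[0.86, 0.19, -0.73, 2.19, 0.11, 0.62, 1.82], [0.86, 0.37, -0.77, 2.26, 0.44, 0.46, 1.52], [0.61, 0.54, -0.66, 1.96, 0.51, 0.6, 1.4], [0.69, 0.44, -0.76, 1.9, 0.39, 0.75, 1.5]]
-169.4 0.35 [[0.8, 0.12, -0.59, 2.29, -0.16, 0.43, 2.12], [0.94, 0.35, -0.79, 2.35, 0.47, 0.24, 1.53], [0.62, 0.49, -0.62, 2.07, 0.53, 0.36, 1.39], [0.73, 0.39, -0.75, 2.01, 0.35, 0.52, 1.54]]
```

Run:
```python
from h import *
r=np.radians
o=down(r(94.7)); p=np.array([.600,-.3545,0])
env.reach(p+[0,0,.2],o)
env.movel(p+[0,0,.07],.2)
print(env.movel(p+[0,0,.017],.06,stop_force=8),st())
env.grip(0.0,60); print(st(),monitor.get_state()["gripper_force"])
env.movel(p+[0,0,.26],.2); print(st())
env.reach([.5325,-.107,.27],down(r(100.6))); env.dwell(.3); print(st())
for c in("top","scene"):
    im,d=cams.camera(c); cv2.imwrite(f"pics/{c}1.png",im); np.save(f"pics/{c}1.npy",d)
    print(c,[(round(x["score"],2),np.round(toworld(x["at"],c),3).tolist()) for x in mark_of("mill_lid",c)[:2]])
im=cv2.imread("pics/scene1.png"); u,v=project([.5325,-.107,.24],"scene")[0].astype(int)
cv2.imwrite("pics/c1.png",cv2.resize(im[max(v-60,0):v+60,max(u-80,0):u+80],None,fx=5,fy=5))
```

```text
False (4.87, array([ 0.6004, -0.3546,  0.0174]), array([ 0.3, -0.6, -0.3]), 0.085)
(5.53, array([ 0.6002, -0.3546,  0.0173]), array([-0.6, -0.5,  1.7]), 0.0109) 59.985803961753845
(6.9, array([ 0.5992, -0.3542,  0.2584]), array([ 0.2,  0. , -1.9]), 0.0107)
(8.21, array([ 0.5327, -0.1079,  0.2697]), array([-0.1, -0.6, -1.8]), 0.0107)
top [(0.59, [0.531, -0.106, 0.257])]
scene [(0.5, [0.531, -0.108, 0.253])]
```

View pics/c1.png

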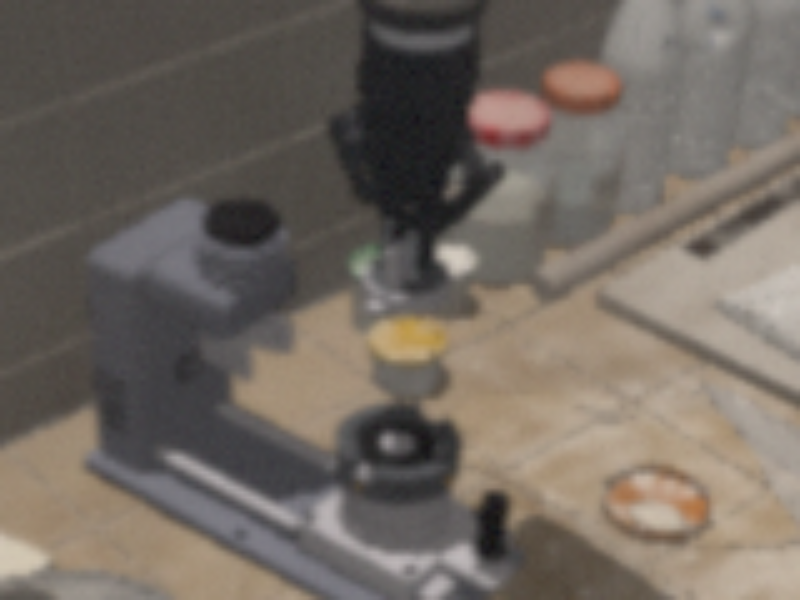

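The lid is held level above the jar: lid at crop px (415,300), open mouth below at (398,440). Wrist force of -1.8 N matches its weight. Descending with a force guard.

Run:
```python
from h import *
p=np.array([.5323,-.107,0])
env.movel(p+[0,0,.150],.12); env.dwell(.2); print(st())
for z in (.143,.140,.137,.134,.132):
    s=env.movel(p+[0,0,z],.03,stop_force=9); print(z,s,st(),np.round(monitor.get_state()["torque"],2))
    if s: break
```

```text
(9.76, array([ 0.5327, -0.1071,  0.1507]), array([-0.6, -0.4, -1. ]), 0.0108)
0.143 False (10.14, array([ 0.5321, -0.107 ,  0.1427]), array([ 0.2, -0.2, -2.7]), 0.0103) [ 0.05 -0.02  0.04]
0.14 False (10.39, array([ 0.5321, -0.107 ,  0.1398]), array([-0.5, -0.1, -2.6]), 0.0111) [ 0.01 -0.02  0.  ]
0.137 False (10.64, array([ 0.5325, -0.107 ,  0.1371]), array([ 0.1, -0.7, -0.1]), 0.011) [-0.08  0.    0.02]
0.134 False (10.89, array([ 0.5327, -0.107 ,  0.1343]), array([ 0.2, -0.6,  2.6]), 0.011) [-0.03  0.   -0.06]
0.132 False (11.14, array([ 0.5327, -0.107 ,  0.1323]), array([0. , 0.2, 4.3]), 0.0111) [-0.01 -0.01 -0.01]
```

The lid went in cleanly: no side force, and the rise follows the spring. Pushing down, then turning in steps.

Run:
```python
from h import *
r=np.radians
p=np.array([.5323,-.107,0])
z=.126
env.movel(p+[0,0,z],.03,stop_force=14)
for _ in range(5):
    env.dwell(.1)
    f=np.mean([monitor.get_state()["force"][2] for _ in range(3)]); print(z,st())
    if f>11.8: break
    z-=min(.0015,max(.0007,(12.3-f)/1000)); env.movel(p+[0,0,z],.02)
if f>11:
  for y in (90,75,60,45,30,20,14,10.6):
    try: env.movel(p+[0,0,z],.05,rot=down(r(y)))
    except env.PlanningError as e: print("plan",e); break
    s=monitor.get_state(); print(y,st(),"Tz",np.round(s["torque"],2))
    if abs(s["torque"][2])>1.5: print("resist"); break
```

```text
0.126 (11.59, array([ 0.5327, -0.107 ,  0.1268]), array([-2.3,  0.8, 10.2]), 0.0108)
0.1245 (11.94, array([ 0.5328, -0.107 ,  0.1255]), array([-2.2, -0.1, 11.1]), 0.0105)
0.12333121688832072 (12.29, array([ 0.5329, -0.107 ,  0.1245]), array([-1.8,  0.1, 12.5]), 0.0111)
90 (12.62, array([ 0.5336, -0.107 ,  0.1248]), array([ 0.2, -0.1, 12.9]), 0.0108) Tz [-0.02  0.3  -0.19]
75 (13.03, array([ 0.5341, -0.1071,  0.125 ]), array([-0.2, -0.6, 11.4]), 0.0106) Tz [-0.06  0.04 -0.12]
60 (13.44, array([ 0.5342, -0.1072,  0.125 ]), array([ 0.3,  0.6, 11.4]), 0.0107) Tz [-0.1   0.01 -0.15]
45 (13.85, array([ 0.5343, -0.1073,  0.125 ]), array([ 0.3, -0.7, 12.1]), 0.0109) Tz [-0.07  0.04 -0.16]
30 (14.26, array([ 0.5343, -0.1073,  0.125 ]), array([-0.2, -0.2, 11.1]), 0.0108) Tz [-0.16  0.02 -0.15]
20 (14.58, array([ 0.5343, -0.1073,  0.125 ]), array([-0.3, -0.4, 11.2]), 0.0109) Tz [-0.13 -0.02 -0.07]
14 (14.84, array([ 0.5343, -0.1073,  0.125 ]), array([ 1.5, -0.7, 11.6]), 0.0107) Tz [-0.12 -0.03 -0.15]
10.6 (15.09, array([ 0.5343, -0.1074,  0.125 ]), array([ 0.1, -0.9, 12. ]), 0.0107) Tz [-0.1  -0.02 -0.  ]
```

Run:
```python
from h import *
p=np.array([.5343,-.1074,0])
for z in (.1255,.1275,.129):
    env.movel(p+[0,0,z],.03); print(z,st())
# lock check: small yaw wiggle
env.grip(.03); env.dwell(.2); print(st())
env.movel(p+[0,0,.20],.15); 
env.reach([.4,-.25,.3],down(np.radians(10.6)))
for c in("top","scene"):
    im,d=cams.camera(c); cv2.imwrite(f"pics/{c}2.png",im); np.save(f"pics/{c}2.npy",d)
    P=cloud(d,c); Pf=P.reshape(-1,3)
    r_=np.hypot(Pf[:,0]-.5323,Pf[:,1]+.107); b=Pf[(r_<.045)&(Pf[:,2]>.148)&(Pf[:,2]<.165)]
    if len(b)>4:
        w,v=np.linalg.eigh(np.cov(b[:,:2].T)); print(c,len(b),b.mean(0),np.median(b[:,2]),np.degrees(np.arctan2(v[1,1],v[0,1])),cv2.minAreaRect(b[:,:2].astype(np.float32)))
    print(c,[(q,round(x["score"],2),np.round(toworld(x["at"],c),3).tolist()) for q in("mill_lid","push_knob","jar_mouth") for x in mark_of(q,c)[:1]])
print(st())
u,v=project([.5325,-.107,.14],"top")[0].astype(int)
a=cv2.resize(cv2.imread("pics/top2.png")[v-40:v+40,u-40:u+40],(400,400),interpolation=2)
u,v=project([.5325,-.107,.14],"scene")[0].astype(int)
b=cv2.resize(cv2.imread("pics/scene2.png")[v-40:v+40,u-40:u+40],(400,400),interpolation=2)
cv2.imwrite("pics/c2.png",np.hstack([a,b]))
```

```text
0.1255 (15.34, array([ 0.535 , -0.1073,  0.1266]), array([-2.3, -0.2, 10.8]), 0.0106)
0.1275 (15.59, array([ 0.535 , -0.1073,  0.1284]), array([-0.2,  0.4,  8.8]), 0.0108)
0.129 (15.84, array([ 0.535 , -0.1073,  0.1298]), array([-0.3,  0.3,  8.1]), 0.0109)
(16.37, array([ 0.5342, -0.1074,  0.1288]), array([ 0.4, -0.2, -0.5]), 0.0303)
top 64 [ 0.53230497 -0.10704966  0.15497158] 0.1549723321808535 -168.83848846517748 ((0.5332260727882385, -0.10702002048492432), (0.04289884492754936, 0.011832703836262226), 10.464509963989258)
top [('mill_lid', 0.64, [0.531, -0.106, 0.119]), ('push_knob', 0.68, [0.452, -0.127, 0.119]), ('jar_mouth', 0.78, [0.531, -0.106, 0.123])]
scene 37 [ 0.53113946 -0.10274232  0.1533047 ] 0.1536461258551351 -169.18267452406906 ((0.533279538154602, -0.10321351885795593), (0.04328252002596855, 0.012550386600196362), 11.320615768432617)
scene [('mill_lid', 0.49, [0.532, -0.105, 0.114]), ('push_knob', 0.8, [0.448, -0.125, 0.122]), ('jar_mouth', 0.61, [0.534, -0.108, 0.125])]
(18.27, array([ 0.4003, -0.2496,  0.2997]), array([ 0.1, -0.3,  0. ]), 0.03)
```

View pics/c2.png

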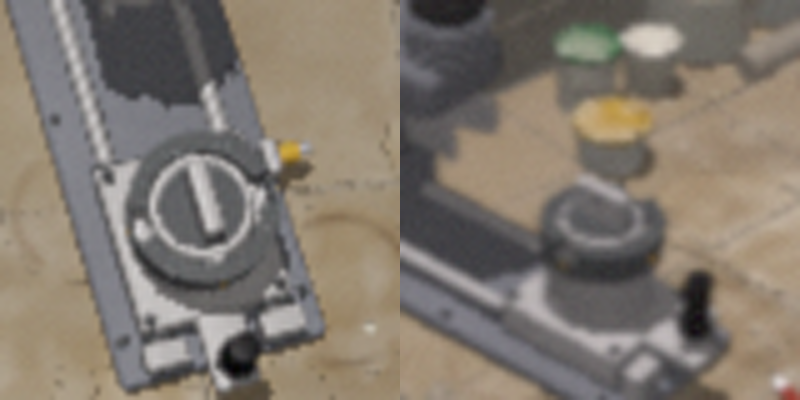

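The lid is seated: bar top at 0.155 m as expected, bar at about 11°, in line with the rails. The knob is at (238,352) in the left crop. Now I'll grip the knob with the tool leaned back, away from the motor, and run the carriage.

Run:
```python
from h import *
yaw=np.radians(10.7); o=tilt(yaw,-.25); d=np.array([np.cos(yaw),np.sin(yaw),0])
tz=Ro.from_quat(np.roll(o,-1)).as_matrix()[:,2]
k=np.array([.4480,-.1231,.102]); t0=k-.002*d+.019*tz
env.grip(.055)
env.reach(t0-.1*tz,o)
print(env.movel(t0,.1,stop_force=8),st())
env.grip(0,50); s0=monitor.get_state(); print(st(),s0["gripper_force"])
def step(s,v,f=None):
    h=env.movel(t0+s*d,v,stop_force=f); x=monitor.get_state()
    print(s,h,round(x["time"],2),"s=%.4f"%((x["tcp_pos"]-t0)@d),"F=%.1f"%(x["force"]@d),np.round(x["force"],1),round(x["opening"],4)); return h
if s0["opening"]>.015:
    for s,v in((.004,.02),(.012,.02),(.06,.05),(.11,.05),(.135,.04)):
        if step(s,v,25): break
```

```text
False (20.52, array([ 0.451 , -0.1228,  0.0841]), array([ 0. , -0.3, -0.3]), 0.0545)
(20.93, array([ 0.4515, -0.1248,  0.0845]), array([-0.4, -7. ,  2.9]), 0.02) 48.65471541881561
0.004 True 21.15 s=0.0013 F=-2.8 [-2.7 -0.6  7.3] 0.0197
```

```bash
cat >> h.py <<'E'
yaw=np.radians(10.7); ok=tilt(yaw,-.25); d=np.array([np.cos(yaw),np.sin(yaw),0])
tz=Ro.from_quat(np.roll(ok,-1)).as_matrix()[:,2]
t0=np.array([.4480,-.1231,.102])-.002*d+.019*tz+np.array([0.19,-.98,0])*.0015
def step(s,v,f=None):
    h=env.movel(t0+s*d,v,stop_force=f); x=monitor.get_state()
    print(s,h,round(x["time"],2),"s=%.4f"%((x["tcp_pos"]-t0)@d),"F=%.1f"%(x["force"]@d),np.round(x["force"],1),round(x["opening"],4)); return h
E
python3 - <<'E'
from h import *
env.dwell(.1); print(st())
for s in (.002,.004,.006,.008,.012):
    if step(s,.01,30): env.dwell(.05); print(st()); break
im,_=cams.camera("top"); print([(round(x["score"],2),np.round(toworld(x["at"],"top"),3).tolist()) for x in mark_of("jar_mouth","top")])
E
```

```text
(21.25, array([ 0.4523, -0.1247,  0.0845]), array([-2.8,  0.3,  7.5]), 0.0195)
0.002 False 21.54 s=0.0013 F=-8.0 [-7.7 -2.1 13.5] 0.0195
0.004 False 21.89 s=0.0016 F=-15.9 [-15.6  -3.2  24.9] 0.0199
0.006 False 22.24 s=0.0018 F=-23.8 [-23.1  -5.8  35.8] 0.0195
0.008 False 22.59 s=0.0068 F=-8.5 [-8.2 -2.4 13. ] 0.0196
0.012 False 23.14 s=0.0129 F=-0.7 [-0.5 -1.2  6.5] 0.0199
[]
```

Run:
```python
from h import *
for s,v in((.03,.03),(.06,.05),(.10,.05),(.13,.05),(.140,.02)):
    if step(s,v,20): break
else:
    for s in np.arange(.143,.165,.002):
        step(s,.015); env.dwell(.1); f=monitor.get_state()["force"]@d
        if f<-14: break
    print(st())
```

```text
0.03 False 23.99 s=0.0312 F=1.1 [ 1.4 -1.5  5.7] 0.0197
0.06 False 24.74 s=0.0615 F=1.7 [ 1.9 -0.9  4.2] 0.0195
0.1 False 25.69 s=0.1011 F=1.2 [ 1.5 -1.8  7.2] 0.0199
0.13 False 26.44 s=0.1312 F=0.8 [ 1.2 -1.7  6.4] 0.0197
0.14 False 27.09 s=0.1407 F=0.4 [ 0.5 -0.6  8.7] 0.0194
0.143 False 27.44 s=0.1436 F=-1.1 [-1.  -0.5  9.8] 0.0194
0.145 False 27.82 s=0.1456 F=-0.8 [-0.7 -0.7  9. ] 0.0197
0.147 False 28.21 s=0.1475 F=-1.2 [-1.2 -0.5  9.3] 0.0199
0.149 False 28.59 s=0.1492 F=-2.1 [-2.1 -0.2 10.6] 0.0198
0.151 False 28.98 s=0.1492 F=-11.3 [-11.4  -0.6  20.2] 0.0196
0.153 False 29.36 s=0.1492 F=-19.8 [-19.8  -2.   30.1] 0.0197
(29.46, array([ 0.5976, -0.0965,  0.0844]), array([-19.9,  -1.2,  29.7]), 0.0196)
```

The carriage has met its stop at 0.149. I'll ease the force off, release, back away and look.

Run:
```python
from h import *
step(.1505,.02); env.grip(.055); env.dwell(.1); print(st())
p=np.array(monitor.get_state()["tcp_pos"]); env.movel(p-.11*tz,.12); 
env.reach([.38,-.3,.3],down(yaw)); print(st())
for c in("top","scene"):
    im,dd=cams.camera(c); cv2.imwrite(f"pics/{c}3.png",im)
    P=cloud(dd,c).reshape(-1,3); e=np.array([.448,-.1231])+.15*d[:2]
    q=P[(np.hypot(*(P[:,:2]-e).T)<.02)&(abs(P[:,2]-.117)<.005)]; print(c,len(q),q.mean(0) if len(q) else 0, (q.mean(0)[:2]-e)@d[:2]+.15 if len(q) else 0)
    print(c,[(n,round(x["score"],2),np.round(toworld(x["at"],c),3).tolist()) for n in("push_knob","jar_mouth","jar_lid","glaze_pot_a") for x in mark_of(n,c)[:1]])
v=[]
for c in("top","scene"):
    a,b=project([.64,-.09,.12],c)[0].astype(int)
    v.append(cv2.resize(cv2.imread(f"pics/{c}3.png")[b-45:b+45,a-45:a+45],(400,400),interpolation=2))
cv2.imwrite("pics/c3.png",np.hstack(v))
```

```text
0.1505 False 29.73 s=0.1492 F=-8.8 [-8.8 -1.  17.9] 0.0198
(30.27, array([ 0.5986, -0.096 ,  0.0833]), array([-0.2,  0. ,  0.7]), 0.0554)
(32.47, array([ 0.3807, -0.2988,  0.2992]), array([0. , 0. , 0.1]), 0.0548)
top 32 [ 0.59561717 -0.09611702  0.11705816] 0.15006035454145444
top [('push_knob', 0.94, [0.597, -0.098, 0.118]), ('jar_mouth', 0.55, [0.68, -0.076, 0.123]), ('jar_lid', 0.56, [0.452, -0.327, 0.001]), ('glaze_pot_a', 0.86, [0.712, -0.287, 0.003])]
scene 17 [ 0.59369982 -0.09238869  0.11612333] 0.14886857465535006
scene [('push_knob', 0.98, [0.595, -0.099, 0.118]), ('jar_mouth', 0.58, [0.68, -0.079, 0.125]), ('jar_lid', 0.58, [0.453, -0.317, -0.001]), ('glaze_pot_a', 0.66, [0.708, -0.282, 0.001])]
```

View pics/c3.png

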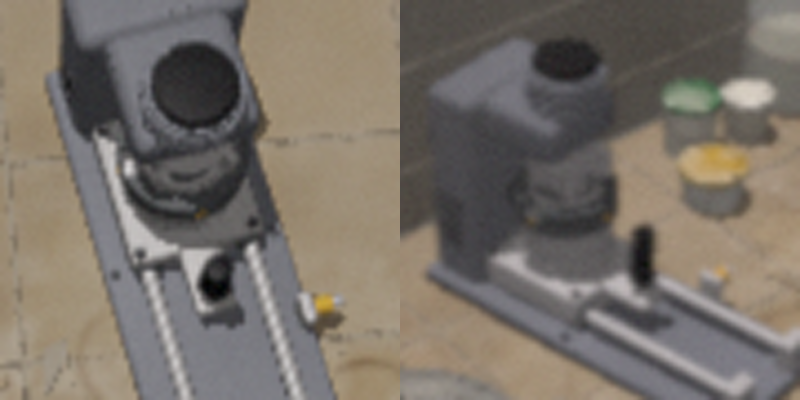

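The jar now stands under the fork and the knob (215,280 in the left crop) has moved 150 mm. The gripper is clear and the pot and jar lid haven't moved.

```bash
python3 -c "
from h import *
print(env.job_done())"
```

```text
the job is handed in; nothing more can be done
None
```

The lid is locked in its seat with its bar along the rails, the carriage is at its stop under the drive fork (about 150 mm of travel), nothing else was disturbed, and I handed the job in at about 33 s.

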